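Return an empty cell pack through the swinging flap

ROBOT

A 6-joint arm with a two-finger parallel gripper is mounted at the origin on the work surface. World frame = base frame: x ahead of the robot, y to its left, z up, the work surface at z = 0. Lengths are in m, angles in rad, forces in N, time in s.
With the tool pointing down it reaches from about 0.35 to 0.85 m from the base axis. Payload 8.1 kg.
Tool frame: the origin (TCP) lies at the very end of the fingers, on their centre line; the grasp point (between the pads) lies 19 mm behind it (robot.pinch_z is the distance from the TCP to the grasp point, in m); y points along the fingers, x is the direction in which the jaws open and shut, and the axes are right-handed (so a half turn about y gives the same grasp; the last joint's range is limited). The gripper opens to 93 mm and grips with 3 to 60 N. Pads are 15 mm wide; open, the fingers measure 128 mm over their backs; the gripper's body (75 mm by 188 mm) begins 65 mm behind the grasp point.
Start: joints at [1.216, 0.13, 1.488, -0, 1.523, -0.085], TCP at [0.16, 0.578, 0.219] pointing down, gripper open.
Joint ranges: [-2.96, 2.96], [-0.89, 2.26], [0.02, 2.5], [-1.34, 4.48], [0, 2.73], [-2.66, 2.66]. Speed limits (rad/s): [2.39, 2.39, 2.79, 3.14, 3.14, 3.14].

INTERFACE

Orientations are given as a rotation vector (axis times angle).
In Python, from plant import robot gives the robot as it stands.
- The arm moves only by the shell command python3 -m inch 'ROWS' [FORCE]. ROWS is JSON, a list of rows, each a list of 5 numbers: the closure, from -1 (fully open) to 1 (shut), then the shift along the world's x, y, z in m, then the turn about the world's z in rad. A call has 1 to 8 rows; each row is the pose to reach, as a shift and turn from the pose measured when the call began; what a row does not reach only later rows make up. A row lasts 1/8 s, in which the tool goes at most 62.5 mm and 10.7 degrees, less where a joint would pass 70% of its speed; a pose out of reach is approached as far as the arm can. A call with a gripper value outside its range is refused whole. The fingers move at their own pace and stop on an object; FORCE is the grip in N (left out, the last holds). Time passes only in rows, so rows that repeat a pose let the fingers close. It gives the time, the measured TCP pose, the force and the opening at its end, in the units of the state.
- robot.read_state(): the state, without advancing time (a new reading comes with each control period).
- robot.read_camera(name): name is "scene" or "side" or "wrist"; returns a dict with "color" (420x560x3 uint8, red, green, blue), "mtx" (3x3 intrinsics, pixels), "dist_coeffs" ([k1, k2, p1, p2, k3] as OpenCV has them; the pictures are not rectified), "R" (3x3) and "t" (3): a world point X has camera coordinates R X + t; the wrist camera has in their place "hand_eye" (4x4, takes a point from camera to tool coordinates, whose origin is the TCP and whose axes are the tool frame's). Camera axes: x right, y down, z forward; pixel columns grow to the right and rows downward; lengths in m; the calibration is good to about 2 mm. A picture is of the moment at which its call begins: read the wrist's pose just before it. There is no depth.
- robot.close_job(): hands the job in, once; it reports no verdict.
The state is a dict: "t": time; "q": joint angles; "dq": joint speeds; "joint_torque": joint torques, N m; "tool_pos": TCP position; "orientation": TCP orientation; "force": force on the tool from outside, world axes, zero at the start; "wrist_torque": the same for the moment, N m; "opening": finger opening in m.
Only numpy, scipy, OpenCV 4.12 (cv2) and the standard library are available. Lean on these libraries where they do the work, as an engineer would, in place of code of your own. Each camera call takes 0.05 s, during which the arm holds its last target. There are 200 camera calls.

TASK

Return the empty black six-cell pack to the wash crate: with your fingertips push it along the deck, through the hanging orange flap, until it drops into the green crate behind, then draw your fingers back out so that the flap swings shut. Only push the pack, never lift it, and leave the two pots and the trowel where they are.

Things in the scene. Friction and masses are not known exactly. Their poses are not given: they have to be found in the camera images.
- station: Fixed return station. Origin: bench level, under the middle of the closed flap; x axis = push direction (from the deck through the flap into the crate), y to its left, z up. Aluminium deck: top 120 mm above the bench, x -160 to +45 mm, 150 mm wide, slippery; steel rails on its edges from x -160 to -5, inner faces y = +-68 mm, 10 mm above the deck. Nothing stands higher than 206 mm
- deck_end (a point): Middle of the deck's end, on its top face (station x = +45 mm), 45 mm behind the flap; from here a sheer drop into the crate
- rod (a point): Middle of the flap's hinge rod (10 mm thick, along y), 80 mm above the deck at station x = 0, between two dark steel posts (x +-10 mm, y from 62 to 78 mm either side). An upright hand cannot pass the rod; fingers inclined about 45 degrees (tips forward and down, close over the deck) can follow some 20 mm past the flap's plane beneath it
- crate (a point): Centre of the inner floor of the green open-topped crate, 6 mm above the bench. Inside it spans station x 45 to 209 mm, y +-80 mm; side and far walls are 150 mm high
- flap (a joint): Orange plastic flap hung on the rod, rad: 0 shut (hanging upright), growing as its lower edge swings to the station's +x, up to 1.6; it cannot swing the other way. It falls shut by its own weight in about a second (60 g, no spring). Panel 114 mm wide, 4 mm thick, 6 to 72 mm below the rod's axis. The pack lifts it to about 1 rad; it rests on pack or fingers until they are gone
- flap_edge (a point): Middle of the flap's lower edge
- pack: Loose, empty, black plastic pack of 2 by 3 open cells, 90 mm long (its x axis, roughly along the push), 65 mm wide (y), 45 mm high, walls 3 mm, about 80 g, standing on the deck in front of the flap. Origin: centre of its underside. It tips into the crate once its centre has passed the deck's end, when its rear face has reached the flap's plane, and comes to rest in the crate at any angle
- seedling_pot: Bystander: green round pot, 80 mm wide at the rim, 75 mm high, with soil and a small leafy seedling up to about 130 mm, on the bench beside the station. Origin: centre of its underside
- empty_pot: Bystander: the same green pot, empty, on the bench at the station's other side. Origin: centre of its underside
- trowel: Bystander: hand trowel lying on the bench, 255 mm long along its x axis (wooden handle to -x, steel blade to +x), 26 mm high. Origin: on the bench under the handle's front, 130 mm from the handle's end
Not all that is in view belongs to the job. Several things have the shape of the pack; the one meant has the colours described above.

How it is judged:
On the way, in this order (a step that is already met when the one before it is completed fails the run):
1. the flap is pushed open with the pack on the deck entering under it (value of joint flap above 0.5 rad and x of pack in the frame of station between -0.06 and 0.06 m and z of pack in the frame of station above 0.105 m), for 0.05 s.
2. the pack has dropped into the crate (x of pack in the frame of station between 0.03 and 0.215 m and z of pack in the frame of station below 0.09 m), for 0.1 s.
At the end, for the whole second after the job is handed in: The pack lies at rest inside the green crate (its origin within the crate's walls and under 90 mm above the bench, at any angle), and the flap hangs shut (within 0.06 rad) (all of step 2 and y of pack in the frame of station between -0.085 and 0.085 m and linear speed of pack below 0.03 m/s and value of joint flap below 0.06 rad); the robot touches nothing.
It fails at once if the pack is lifted (its underside's centre more than 25 mm above the deck) (height (world z) of pack above 0.145 m).
It fails at once if the seedling pot is moved more than 20 mm (distance of seedling_pot from where it was at the start of the episode above 0.02 m).
It fails at once if the empty pot is moved more than 20 mm (distance of empty_pot from where it was at the start of the episode above 0.02 m).
It fails at once if the trowel is moved more than 20 mm (distance of trowel from where it was at the start of the episode above 0.02 m).
It also fails if it takes over 45 s, if anything falls off the work surface, if the arm or the gripper's body presses on something with over 40 N, if the wrist force passes 120 N, or if a joint passes its speed limit or range.

## Working session

There is one attempt and no reset: what is moved stays moved. The work goes in short steps, Python scripts to look and compute and a shell command to move; the robot and the scene stay as the last step left them, time stands still between calls to the robot, and variables do not carry over. Pictures are saved under pics/ and viewed, about 8 in all and at most 12, crops included, and the job is handed in when it is done.

```bash
mkdir -p pics; ls; python3 - <<'E'
from plant import robot
import cv2,numpy as np
s=robot.read_state();print(s['t'],s['tool_pos'],s['orientation'],s['opening'])
for n in ("scene","side","wrist"):
    c=robot.read_camera(n);cv2.imwrite(f"pics/{n}0.png",c["color"][:,:,::-1])
    print(n,c["mtx"].tolist(),c["dist_coeffs"]);
    print({k:np.round(v,4).tolist() for k,v in c.items() if k in("R","t","hand_eye")})
E
```

```text
pics
0.0 [0.15969086 0.57777408 0.21759328] [-1.32582187 -1.00705721  1.00962552] 0.09291010352691828
scene [[476.1972734475737, 0.0, 275.4989054840221], [0.0, 476.1972734475737, 211.28495510500892], [0.0, 0.0, 1.0]] [-0.05567531  0.          0.          0.          0.        ]
{'R': [[-0.5123, 0.8588, -0.0028], [0.6432, 0.3815, -0.6639], [-0.5691, -0.3419, -0.7478]], 't': [0.3123, -0.3281, 1.6476]}
side [[437.4360793730502, 0.0, 280.11004435255484], [0.0, 437.4360793730502, 206.08897491186468], [0.0, 0.0, 1.0]] [-0.03374003  0.          0.          0.          0.        ]
{'R': [[-0.678, -0.7351, -0.0033], [-0.5345, 0.496, -0.6843], [0.5046, -0.4622, -0.7292]], 't': [0.4384, 0.4532, 0.7771]}
wrist [[294.64230817819237, 0.0, 277.5322574140368], [0.0, 294.64230817819237, 209.55613790565693], [0.0, 0.0, 1.0]] [-0.02173496  0.          0.          0.          0.        ]
{'hand_eye': [[1.0, -0.0004, -0.0014, 0.0007], [0.0012, -0.2648, 0.9643, -0.1668], [-0.0008, -0.9643, -0.2648, 0.0738], [0.0, 0.0, 0.0, 1.0]]}
```

View pics/scene0.png

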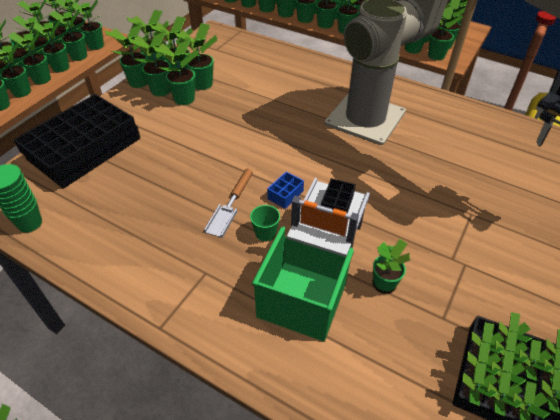

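View pics/side0.png

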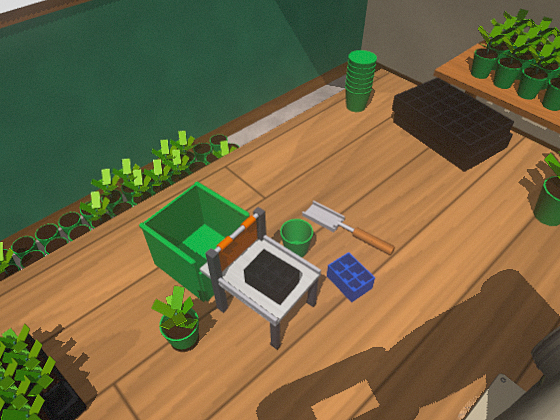

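The scene camera shows the black pack around (338,193) with the flap around (325,218), the crate at (300,285), the empty pot at (265,222), the seedling pot at (388,270) and the trowel at (230,205). In the side camera the pack is at (272,275) and the flap at (238,245). Next I'll enlarge both.

```bash
python3 - <<'E'
from plant import robot
import cv2,numpy as np
from scipy.spatial.transform import Rotation as R
s=robot.read_state();print(R.from_rotvec(s['orientation']).as_matrix().round(3))
a=cv2.imread("pics/scene0.png")[170:270,270:390];b=cv2.imread("pics/side0.png")[195:355,190:330]
cv2.imwrite("pics/sc.png",cv2.resize(a,None,fx=6,fy=6,interpolation=cv2.INTER_CUBIC))
cv2.imwrite("pics/sd.png",cv2.resize(b,None,fx=3.75,fy=3.75,interpolation=cv2.INTER_CUBIC))
E
```

```text
[[ 0.266 -0.    -0.964]
 [ 0.964 -0.001  0.266]
 [-0.001 -1.     0.   ]]
```

View pics/sc.png

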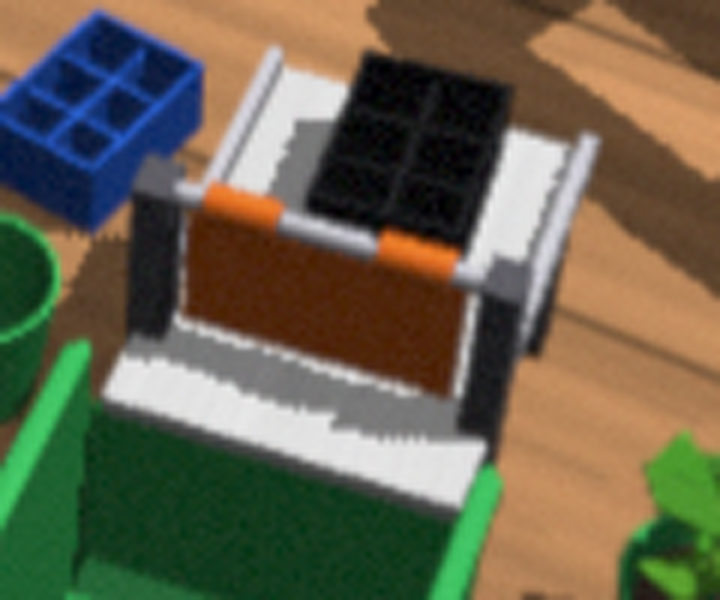

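View pics/sd.png

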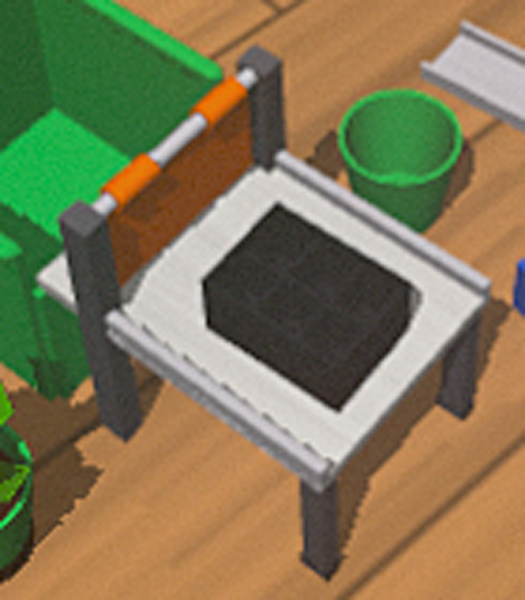

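```bash
cat > fit.py <<'E'
from plant import robot
import cv2,numpy as np
from scipy.optimize import least_squares
C={n:robot.read_camera(n) for n in("scene","side")}
def proj(n,P):
    c=C[n];return cv2.projectPoints(np.asarray(P,float),cv2.Rodrigues(c["R"])[0],c["t"],c["mtx"],c["dist_coeffs"])[0][:,0]
def src(n,p): 
    f,o=((6,(270,170)) if n=="scene" else (3.75,(190,195)))
    return (np.array(p)+.5)/f-.5+o
def fit(obs,x0):
    def res(v):
        c,s=np.cos(v[2]),np.sin(v[2]);out=[]
        for n,l,p in obs:
            P=[[v[0]+c*l[0]-s*l[1],v[1]+s*l[0]+c*l[1],l[2]]]
            out+=list(proj(n,P)[0]-src(n,p))
        return np.array(out)
    r=least_squares(res,x0,loss="soft_l1");return r.x,res(r.x).reshape(-1,2).round(1).tolist()
if __name__=="__main__":
    S=[("scene",(0,-.07,.206),(158,175)),("scene",(0,.07,.206),(503,272)),("scene",(.045,-.075,.12),(105,388)),
     ("scene",(-.16,-.0715,.13),(275,50)),("scene",(-.16,.0715,.13),(595,138)),
     ("side",(-.16,-.0715,.13),(486,289)),("side",(-.16,.0715,.13),(325,468)),("side",(0,-.07,.206),(263,58)),("side",(0,.07,.206),(88,218))]
    # initial guess from scan
    best=min((fit(S,[x,y,a]) for x,y in((.55,.1),) for a in(0,1.5,3,-1.5)),key=lambda r:np.abs(r[1]).sum())
    print("station",best)
    h=.165
    K=[("scene",(-.045,-.0325,h),(368,52)),("scene",(-.045,.0325,h),(512,88)),("scene",(.045,-.0325,h),(310,203)),
     ("side",(.045,-.0325,h),(278,205)),("side",(-.045,-.0325,h),(418,290)),("side",(.045,.0325,h),(205,283)),("side",(-.045,.0325,.12),(338,410))]
    p=fit(K,best[0]);print("pack",p)
    d=p[0]-best[0];a=best[0][2];print("pack in station",d[0]*np.cos(a)+d[1]*np.sin(a),-d[0]*np.sin(a)+d[1]*np.cos(a),d[2], "axis",np.cos(a),np.sin(a))
E
python3 fit.py
```

```text
station (array([0.62273835, 0.13967427, 0.14518978]), [[0.2, -0.8], [0.6, 0.3], [-0.6, 0.2], [0.7, -1.1], [-0.3, -1.0], [0.9, -1.0], [-0.2, 0.1], [-0.3, 0.2], [-1.3, -0.7]])
pack (array([0.52597716, 0.1334401 , 0.1918044 ]), [[0.1, -1.6], [0.9, -1.5], [-0.1, -2.4], [-0.2, -0.9], [-1.3, -2.1], [-0.9, -0.5], [0.5, 1.3]])
pack in station -0.0966450750667035 0.007830853769848052 0.046614625850658065 axis 0.9894784668144853 0.14468021188281247
```

The fit agrees with itself: residuals are about 1 px. The station is at (0.623, 0.140) with yaw 0.145, and the pack is at station (-0.097, +0.008), yawed 2.7°. The hand can only stay upright. It will therefore push the pack until the fingers are just short of the rod, and a brisk last stroke on the slippery deck has to slide it the rest of the way. First I move behind the pack.

```bash
python3 -m inch '[[0.5,0.02,-0.03,0.02,0.1],[0.5,0.05,-0.08,0.02,0.25],[0.5,0.08,-0.13,0.02,0.414],[0.5,0.11,-0.18,0.02,0.414],[0.5,0.14,-0.23,0.02,0.414],[0.5,0.17,-0.28,0.02,0.414],[0.5,0.2,-0.33,0.02,0.414],[0.5,0.22,-0.37,0.02,0.414]]'
python3 - <<'E'
from plant import robot
s=robot.read_state();p=s['tool_pos'];print(.4385-p[0],.1208-p[1],.132-p[2],s['opening'])
E
```

```text
t: 1.25
tool_pos: [0.3807, 0.206, 0.2382]
orientation: [-1.139, -1.314, 1.314]
force: [0.3, -0.3, -0.4]
opening: 0.024
0.05784881400975406 -0.08523057334049843 -0.1062476437404023 0.023983327583184545
```

```bash
python3 -m inch '[[0.5,0.025,-0.04,-0.01,0],[0.5,0.05,-0.075,-0.03,0],[0.5,0.058,-0.085,-0.06,0],[0.5,0.058,-0.085,-0.09,0],[0.5,0.058,-0.085,-0.106,0],[0.5,0.058,-0.085,-0.106,0]]'
python3 - <<'E'
from plant import robot
import cv2,numpy as np
from scipy.spatial.transform import Rotation as R
s=robot.read_state();M=R.from_rotvec(s['orientation']).as_matrix();p=s['tool_pos']
print(p,M[:,0].round(3),M[:,1].round(3))
a=robot.read_camera("side")["color"][180:360,190:420,::-1]
b=robot.read_camera("wrist")["color"][...,::-1]
cv2.imwrite("pics/chk.png",np.vstack([cv2.resize(a,(448,350),interpolation=cv2.INTER_CUBIC),cv2.resize(b,(448,336))])[:, :][0:686] if 0 else np.hstack([cv2.resize(a,(400,313)),cv2.resize(b,(400,313))]))
E
```

```text
t: 2.0
tool_pos: [0.4377, 0.1211, 0.1313]
orientation: [-1.137, -1.312, 1.316]
force: [-0.4, 1.6, 0.0]
opening: 0.0234
[0.43770294 0.12105295 0.13128949] [-0.143  0.99  -0.001] [-0.002 -0.001 -1.   ]
```

View pics/chk.png

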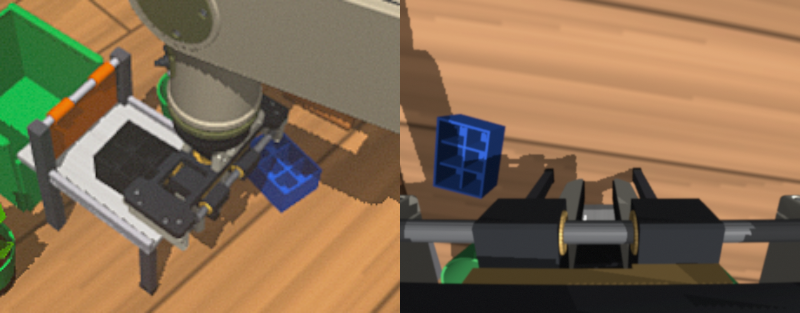

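The hand is just behind the pack between the rails, in line with the station, and nothing is being touched. Now the slow part of the push.

```bash
python3 -m inch '[[0.5,0.015,0.002,0,0],[0.5,0.03,0.0045,0,0],[0.5,0.045,0.0065,0,0],[0.5,0.06,0.0085,0,0],[0.5,0.075,0.0105,0,0],[0.5,0.09,0.0125,0,0],[0.5,0.1,0.0145,0,0],[0.5,0.105,0.0155,0,0]]'
python3 - <<'E'
from plant import robot
import cv2,numpy as np
s=robot.read_state();p=s['tool_pos'];d=p-np.array([.6227,.1397,0]);print("station x",d[0]*.9895+d[1]*.1447,"y",-d[0]*.1447+d[1]*.9895,p[2])
a=robot.read_camera("side")["color"][180:320,180:340,::-1]
b=robot.read_camera("scene")["color"][150:290,240:400,::-1]
cv2.imwrite("pics/p1.png",cv2.resize(np.hstack([a,b]),None,fx=2.5,fy=2.5,interpolation=cv2.INTER_CUBIC))
E
```

```text
t: 3.1
tool_pos: [0.5449, 0.1372, 0.1342]
orientation: [-1.14, -1.316, 1.314]
force: [0.1, -0.6, 1.0]
opening: 0.023
station x -0.07733276871320297 y 0.008775278068338197 0.1342052932907576
```

View pics/p1.png

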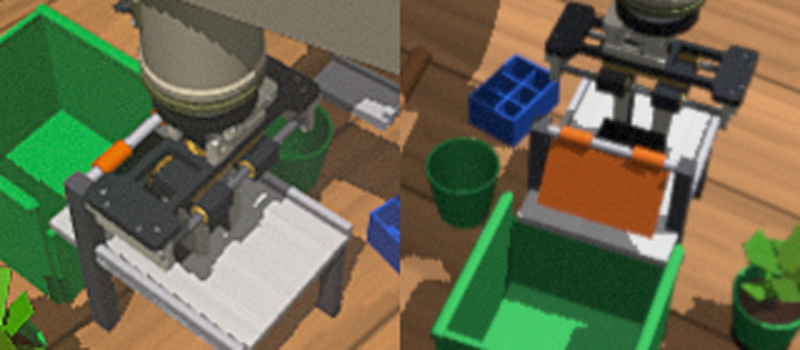

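The flap is starting to lift, and the pack sits squarely in front of the fingers and under the rod. Next comes a short slow push to open the flap fully, a brisk stroke that stops just short of the rod, and then a retreat.

```bash
python3 -m inch '[[0.5,0.008,0.001,0.002,0],[0.5,0.016,0.0025,0.002,0],[0.5,0.024,0.0035,0.002,0],[0.5,0.0575,0.0085,0.002,0],[0.5,0.04,0.006,0.002,0],[0.5,0.01,0.001,0.002,0],[0.5,0.0,0.0,0.002,0]]'
python3 - <<'E'
from plant import robot
import cv2,numpy as np
s=robot.read_state();p=s['tool_pos'];d=p-np.array([.6227,.1397,0]);print("station x",d[0]*.9895+d[1]*.1447,"y",-d[0]*.1447+d[1]*.9895,p[2])
a=robot.read_camera("side")["color"][180:320,180:340,::-1]
b=robot.read_camera("scene")["color"][180:320,240:400,::-1]
cv2.imwrite("pics/p2.png",cv2.resize(np.hstack([a,b]),None,fx=2.5,fy=2.5,interpolation=cv2.INTER_CUBIC))
E
```

```text
t: 4.08
tool_pos: [0.5439, 0.137, 0.1354]
orientation: [-1.14, -1.316, 1.314]
force: [1.1, -0.4, 0.8]
opening: 0.0231
station x -0.07834565756323378 y 0.00870811749943758 0.13542742201240887
```

View pics/p2.png

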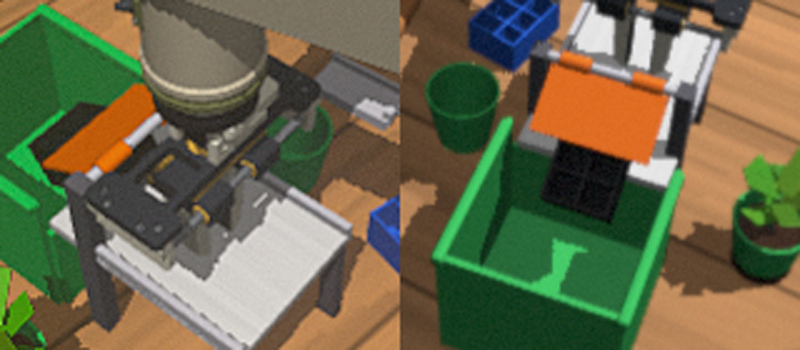

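The pack has slid well past the deck end, with the flap resting on it. I'll draw the fingers back and give it a moment to tip.

```bash
python3 -m inch '[[0.5,0,0,0,0],[0.5,0,0,0,0],[0.5,0,0,0,0],[0.5,0,0,0,0],[0.5,0,0,0,0],[0.5,0,0,0,0]]'
python3 - <<'E'
from plant import robot
import cv2,numpy as np
a=robot.read_camera("side")["color"][180:320,180:340,::-1]
b=robot.read_camera("scene")["color"][180:320,240:400,::-1]
cv2.imwrite("pics/p3.png",cv2.resize(np.hstack([a,b]),None,fx=2.5,fy=2.5,interpolation=cv2.INTER_CUBIC))
E
```

```text
t: 4.92
tool_pos: [0.5445, 0.1371, 0.136]
orientation: [-1.14, -1.317, 1.314]
force: [-0.2, 0.1, -0.2]
opening: 0.0234
```

View pics/p3.png

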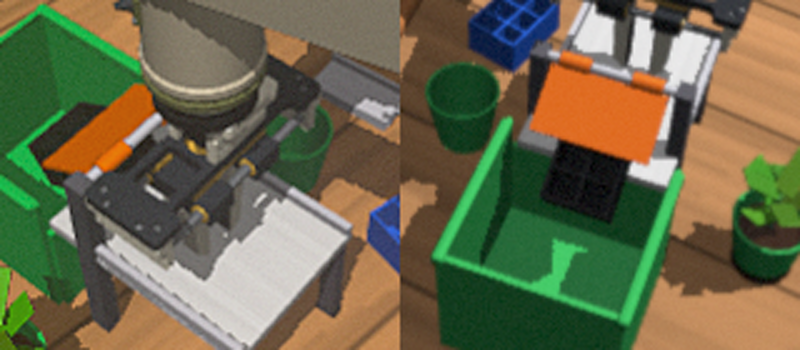

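The pack is stationary and balanced on the deck end under the flap. I'll work out how far it still has to go.

```bash
python3 - <<'E'
from fit import *
o=np.array([.62274,.13967]);a=.1452;X=np.array([np.cos(a),np.sin(a)]);Y=np.array([-X[1],X[0]])
def at(n,px,z):
    c=C[n];u=cv2.undistortPoints(np.array([[px]],float),c["mtx"],c["dist_coeffs"])[0,0]
    d=c["R"].T@[u[0],u[1],1];e=-c["R"].T@c["t"];P=e+d*(z-e[2])/d[2];return (P[:2]-o)@X,(P[:2]-o)@Y
print("front y+ top, side",at("side",(32/2.5+180,148/2.5+180),.165))
print("front y- bottom, scene",at("scene",(144/2.5+240,203/2.5+180),.12),"top?",at("scene",(148/2.5+240,190/2.5+180),.165))
print("front y+ bottom, scene",at("scene",(213/2.5+240,220/2.5+180),.12))
b=C["scene"]["color"][200:290,270:360,::-1];d=C["side"]["color"][210:270,180:270,::-1]
cv2.imwrite("pics/p4.png",np.hstack([cv2.resize(b,(540,540),interpolation=cv2.INTER_CUBIC)]))
E
```

```text
front y+ top, side (np.float64(0.08094277044336858), np.float64(0.05204414211262976))
front y- bottom, scene (np.float64(0.10862540410495676), np.float64(-0.022178259390823796)) top? (np.float64(0.12485126802425635), np.float64(-0.013807369381245889))
front y+ bottom, scene (np.float64(0.10249682193984551), np.float64(0.04264987238080941))
```

View pics/p4.png

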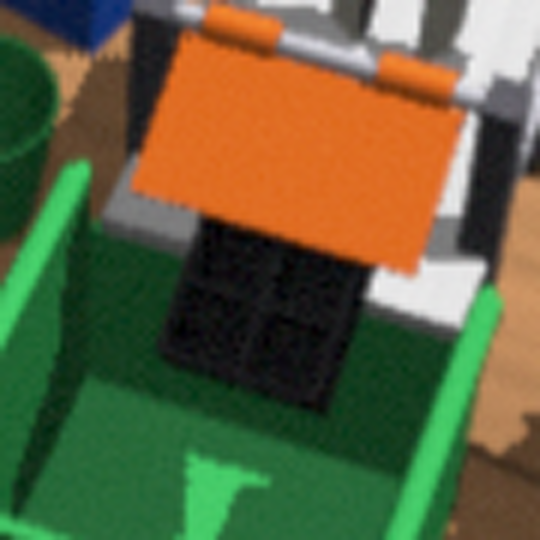

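```bash
python3 - <<'E'
from fit import *
o=np.array([.62274,.13967]);a=.1452;X=np.array([np.cos(a),np.sin(a)]);Y=np.array([-X[1],X[0]])
for th in np.arange(.6,1.5,.1):
    P=[np.append(o+X*.072*np.sin(th)+Y*y,.2-.072*np.cos(th)) for y in(-.057,.057)]
    print(round(th,1),((proj("scene",P)-[270,200]+.5)*6).round().tolist(),((proj("side",P)-[180,215]+.5)*5.7).round().tolist())
g=lambda n,y0,y1,x0,x1,w,h:cv2.resize((255*(C[n]["color"][y0:y1,x0:x1,::-1]/255.)**.45).astype(np.uint8),(w,h),interpolation=cv2.INTER_CUBIC)
cv2.imwrite("pics/p5.png",np.hstack([g("scene",225,275,290,340,399,400),g("side",215,265,180,230,400,400)]))
E
```

```text
0.6 [[149.0, 183.0], [425.0, 270.0]] [[361.0, 61.0], [152.0, 245.0]]
0.7 [[144.0, 186.0], [421.0, 274.0]] [[350.0, 47.0], [139.0, 230.0]]
0.8 [[139.0, 188.0], [418.0, 276.0]] [[339.0, 32.0], [127.0, 214.0]]
0.9 [[135.0, 188.0], [416.0, 276.0]] [[329.0, 17.0], [116.0, 199.0]]
1.0 [[132.0, 186.0], [414.0, 275.0]] [[320.0, 2.0], [106.0, 183.0]]
1.1 [[129.0, 182.0], [413.0, 272.0]] [[312.0, -13.0], [97.0, 168.0]]
1.2 [[126.0, 177.0], [412.0, 267.0]] [[305.0, -28.0], [88.0, 152.0]]
1.3 [[124.0, 170.0], [412.0, 260.0]] [[299.0, -43.0], [81.0, 137.0]]
1.4 [[123.0, 161.0], [413.0, 251.0]] [[295.0, -58.0], [75.0, 123.0]]
```

View pics/p5.png

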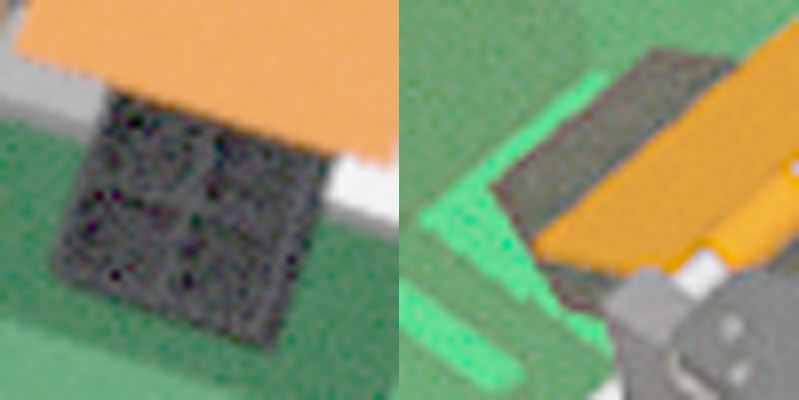

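```bash
python3 - <<'E'
from fit import *
o=np.array([.62274,.13967]);a=.1452;X=np.array([np.cos(a),np.sin(a)]);Y=np.array([-X[1],X[0]])
def tri(ps,pd):
    r=least_squares(lambda v:np.r_[proj("scene",[v])[0]-ps,proj("side",[v])[0]-pd],[.7,.15,.12])
    d=r.x[:2]-o;return (d@X).round(4),(d@Y).round(4),r.x[2].round(4),r.fun.round(1)
sc=lambda x,y:np.array([290+(x+.5)/8-.5,225+(y+.5)/8-.5]);sd=lambda x,y:np.array([180+(x-400+.5)/8-.5,215+(y+.5)/8-.5])
print("front y- rim=low edge",tri(sc(52,268),sd(655,48)))
print("front y+ rim=low edge",tri(sc(272,348),sd(490,188)))
print("front y- rim=mid line",tri(sc(72,190),sd(655,48)))
print("front y+ rim=mid line",tri(sc(300,255),sd(490,188)))
def near(n):
    for x,z in((.1,.165),(.09,.165),(.09,.12)):
        P=[np.append(o+X*x+Y*y,z) for y in(-.024,.041)]
        print(n,x,z,(8*(proj(n,P)-([290,225] if n=="scene" else [130,215]))).round().tolist())
near("scene");near("side")
E
```

```text
front y- rim=low edge (np.float64(0.1104), np.float64(-0.0262), np.float64(0.133), array([-0.2, -0.2, -0.2,  0.2]))
front y+ rim=low edge (np.float64(0.1108), np.float64(0.0389), np.float64(0.131), array([-0.7, -0.6, -0.7,  0.6]))
front y- rim=mid line (np.float64(0.0976), np.float64(-0.0215), np.float64(0.1512), array([ 1.5,  1.2,  1.4, -1.3]))
front y+ rim=mid line (np.float64(0.0951), np.float64(0.0443), np.float64(0.153), array([ 1. ,  0.8,  0.9, -0.8]))
scene 0.1 0.165 [[71.0, 170.0], [291.0, 242.0]]
scene 0.09 0.165 [[83.0, 144.0], [303.0, 215.0]]
scene 0.09 0.12 [[78.0, 239.0], [290.0, 309.0]]
side 0.1 0.165 [[657.0, -8.0], [483.0, 133.0]]
side 0.09 0.165 [[683.0, 9.0], [509.0, 151.0]]
side 0.09 0.12 [[701.0, 115.0], [534.0, 256.0]]
```

What the pictures show: the pack has passed the deck end and pitched about 29° nose-down. Its front rim triangulates to station x 0.110, z 0.132. The flap lies flush on its top and holds it there, and upright fingers cannot reach its rear face, which starts at about x 0.01–0.03. I'll go over the station and push with the fingertips from above, inside the two front cells: first down, then forward into the crate.

```bash
python3 -m inch '[[0.7,0,0,0.04,0],[0.7,0,0,0.08,0],[0.7,0,0,0.115,0],[0.7,0.04,0.0055,0.115,0],[0.7,0.085,0.0115,0.115,0],[0.7,0.13,0.0175,0.115,0],[0.7,0.165,0.0225,0.115,0],[0.7,0.173,0.0235,0.115,0]]'
python3 -m inch '[[0.7,0,0,-0.03,0],[0.7,0,0,-0.06,0],[0.7,0,0,-0.09,0],[0.7,0,0,-0.095,0],[0.7,0,0,-0.095,0]]'
python3 - <<'E'
from fit import *
s=robot.read_state();p=s['tool_pos'];d=p-np.array([.6227,.1397,0]);print("station x",d[0]*.9895+d[1]*.1447,"y",-d[0]*.1447+d[1]*.9895,p[2],s['opening'],s['force'])
cv2.imwrite("pics/p6.png",np.hstack([cv2.resize(C[n]["color"][y:y+100,x:x+100,::-1],(400,400),interpolation=cv2.INTER_CUBIC) for n,y,x in(("scene",185,270),("side",190,170))]))
E
```

```text
t: 6.32
tool_pos: [0.7185, 0.1606, 0.2491]
orientation: [-1.139, -1.315, 1.314]
force: [0.0, 0.5, 0.3]
opening: 0.0137
t: 6.95
tool_pos: [0.7183, 0.1606, 0.155]
orientation: [-1.139, -1.315, 1.314]
force: [1.0, -1.2, -0.7]
opening: 0.0141
station x 0.09868738955652895 y 0.0068772620614633625 0.15655239850274932 0.013781405147856276 [-0.05506398 -0.01403224  0.06153529]
```

View pics/p6.png

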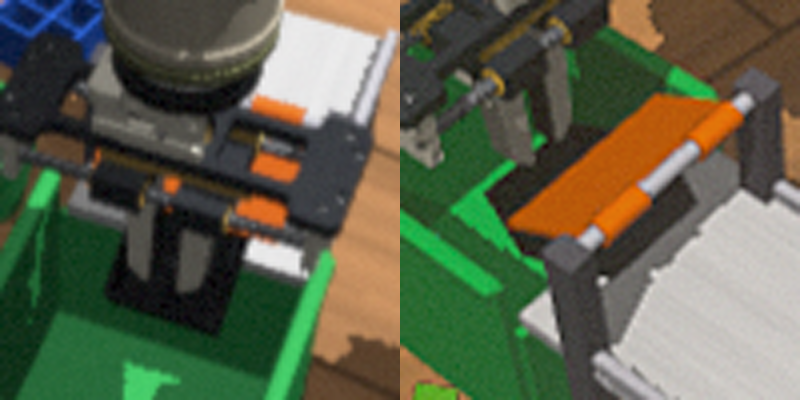

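The fingertips hang over the two front cells, the flap is clear behind them, and the pack still sits tilted on the deck end. Push down first, then forward.

```bash
python3 -m inch '[[0.7,0,0,-0.01,0],[0.7,0,0,-0.02,0],[0.7,0,0,-0.028,0],[0.7,0.002,0,-0.028,0]]'; python3 -m inch '[[0.7,0.01,0.0015,0,0],[0.7,0.02,0.003,0,0],[0.7,0.03,0.0045,0,0],[0.7,0.04,0.006,0,0],[0.7,0.045,0.0065,0,0],[0.7,0.045,0.0065,0,0]]'
python3 - <<'E'
from fit import *
cv2.imwrite("pics/p7.png",np.hstack([cv2.resize(C[n]["color"][y:y+100,x:x+100,::-1],(400,400),interpolation=cv2.INTER_CUBIC) for n,y,x in(("scene",205,255),("side",190,170))]))
o=np.array([.62274,.13967]);a=.1452;X=np.array([np.cos(a),np.sin(a)]);Y=np.array([-X[1],X[0]])
# orange pixels near shut flap (scene) and dark pixels around old pack place
for n,(y,x) in dict(scene=(205,255),side=(190,170)).items():
    im=C[n]["color"][y:y+100,x:x+100].astype(int)
    org=(im[...,0]>120)&(im[...,1]<im[...,0]*.6)&(im[...,2]<60);v=np.argwhere(org)
    print(n,"orange",len(v),v.min(0)+[y,x],v.max(0)+[y,x])
for th in(0.,.5,1.):
    P=[np.append(o+X*.072*np.sin(th)+Y*y,.2-.072*np.cos(th)) for y in(-.057,.057)]
    print(th,proj("scene",P).round().tolist(),proj("side",P).round().tolist())
E
```

```text
t: 7.55
tool_pos: [0.7204, 0.1606, 0.1267]
orientation: [-1.139, -1.315, 1.314]
force: [-0.1, -0.2, -0.5]
opening: 0.0134
t: 8.3
tool_pos: [0.7659, 0.1671, 0.1267]
orientation: [-1.14, -1.315, 1.314]
force: [0.2, 0.2, 0.2]
opening: 0.0139
scene orange 49 [210 333] [216 344]
side orange 372 [215 176] [285 255]
0.0 [[300.0, 221.0], [345.0, 235.0]] [[257.0, 238.0], [221.0, 271.0]]
0.5 [[295.0, 229.0], [341.0, 243.0]] [[245.0, 228.0], [208.0, 260.0]]
1.0 [[291.0, 230.0], [339.0, 245.0]] [[236.0, 215.0], [198.0, 247.0]]
```

No load on the fingers and the flap seems to have dropped back. I'll raise the hand and withdraw over the station, then look.

```bash
python3 -m inch '[[0.7,0,0,0.04,0],[0.7,0,0,0.08,0],[0.7,0,0,0.125,0],[0.7,-0.05,-0.007,0.135,0],[0.7,-0.11,-0.016,0.135,0],[0.7,-0.17,-0.025,0.135,0],[0.7,-0.23,-0.034,0.135,0],[0.7,-0.29,-0.043,0.135,0]]'; python3 -m inch '[[0.7,-0.05,0,0,0],[0.7,-0.06,0,0,0],[0.7,-0.06,0,0,0]]'
python3 - <<'E'
from fit import *
cv2.imwrite("pics/p8.png",np.hstack([cv2.resize(C[n]["color"][y:y+160,x:x+160,::-1],(400,400),interpolation=cv2.INTER_CUBIC) for n,y,x in(("scene",175,240),("side",170,130))]))
E
```

```text
t: 9.4
tool_pos: [0.4732, 0.1238, 0.2618]
orientation: [-1.14, -1.316, 1.314]
force: [0.1, 0.6, 1.4]
opening: 0.0143
t: 9.78
tool_pos: [0.4135, 0.124, 0.2626]
orientation: [-1.141, -1.318, 1.313]
force: [-0.1, 0.9, 0.3]
opening: 0.0138
```

View pics/p8.png

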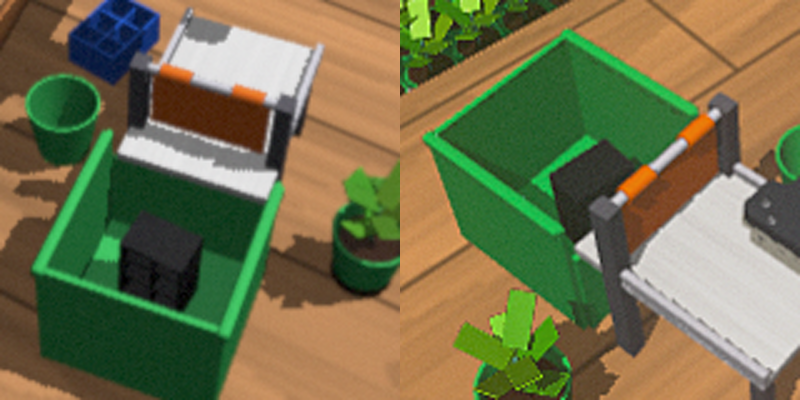

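The pack stands on end inside the crate, left panel around (160,260). The flap hangs shut, shaded as it was at the start, and the deck is empty. The pots have not moved. I'll check for residual motion, then hand in.

```bash
python3 - <<'E'
from plant import robot
import cv2,numpy as np
f=lambda:robot.read_camera("scene")["color"][175:335,240:400].astype(int)
a=f();[f() for _ in range(6)];b=f()
ref=cv2.imread("pics/scene0.png")[:,:,::-1].astype(int)
print("motion: mean",abs(a-b).mean(),"blurred max",cv2.GaussianBlur(abs(a-b).astype(np.uint8),(5,5),0).max())
d=lambda y0,y1,x0,x1:abs(b[y0-175:y1-175,x0-240:x1-240]-ref[y0:y1,x0:x1]).mean().round(1)
print("vs start: flap",d(208,230,302,344),"empty pot",d(205,240,250,278),"seedling",d(240,290,372,400))
t=robot.read_camera("scene")["color"].astype(int);print("trowel",abs(t-ref)[170:235,205:252].mean().round(1),robot.read_state()['force'])
robot.close_job()
E
```

```text
motion: mean 2.4348958333333335 blurred max 14
vs start: flap 8.5 empty pot 5.6 seedling 2.6
trowel 38.1 [ 0.53122695 -0.33473376  0.4914615 ]
the job is handed in; nothing more can be done
```

```bash
python3 - <<'E'
from plant import robot
import cv2,numpy as np
for n,(y0,y1,x0,x1) in dict(scene=(165,240,200,255),side=(198,256,300,396)).items():
    t=robot.read_camera(n)["color"].astype(int);r=cv2.imread(f"pics/{n}0.png")[:,:,::-1].astype(int)
    d=abs(t-r).mean(2)[y0:y1,x0:x1]
    print(n,[[int(c.mean()) for c in np.array_split(b,6,1)] for b in np.array_split(d,4,0)])
E
```

```text
the job is handed in; nothing more can be done
```

The pack is in the green crate, the flap hangs shut, and the job is handed in. I used about 10 s of the 45 s.

**What I did**
- I pushed the pack along the deck and through the flap with upright fingertips, and finished with a brisk stroke that stopped just short of the rod.
- The pack then hung on the deck end, about 29° nose-down, with the flap lying on it. Its rear face was out of reach from the deck side.
- So I reached over the station, put my fingertips into its two front cells, and pushed it down and forward until it dropped. I then lifted clear and moved back towards the robot. This final push came from the crate side, not under the flap as you described. I never gripped or lifted the pack.

**Last checks**
- **Pack:** it stands on end inside the crate. Frames about 0.4 s apart differ only at noise level, so it is at rest.
- **Flap:** the last picture shows it shut. Its image area matches the start picture only roughly (mean difference 8.5 grey levels), and I did not measure the angle.
- **Pots:** both look unmoved in the last picture. Their image areas differ from the start by 5.6 (empty pot) and 2.6 (seedling pot).
- **Robot:** the hand was in free air with about 0.8 N on the wrist.
- **Trowel, check failed:** its area in the scene picture differed from the start by 38 grey levels. I suspect the arm or its shadow over that part of the picture, because no motion went near the trowel. I could not confirm this, as the cameras were already off when I tried.

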